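Pack the wheel-change kit into its caddy

ROBOT

A 6-joint arm with a two-finger parallel gripper is mounted at the origin on the work surface. World frame = base frame: x ahead of the robot, y to its left, z up, the work surface at z = 0. Lengths are in m, angles in degrees, forces in N, time in s.
With the tool pointing down it reaches from about 0.4 to 0.825 m from the base axis. Payload 7 kg.
Tool frame: the origin (TCP) lies between the finger pads; the fingertips stand 19 mm ahead of it and the grasp point (between the pads) is the TCP (r.tip_extent is the distance from the TCP to the fingertips, in m); z points along the fingers, y is the direction in which the jaws open and shut (so a half turn about z gives the same grasp; the last joint's range is limited). The gripper opens to 88 mm and grips with 3 to 60 N. Pads are 19 mm wide; open, the fingers measure 130 mm over their backs; the gripper's body (78 mm by 193 mm) begins 47 mm behind the grasp point.
Start: joints at [-51.274, 20.546, 0.682, 0, -70.136, -16.507], TCP at [0.255, -0.625, 0.217] pointing down, gripper open.
Joint ranges: [-176.03, 176.03], [-82.01, 121.73], [-58.28, 71.71], [-173.87, 95.51], [-174.79, -0.11], [-173.66, 173.66]. Speed limits (degrees/s): [136.94, 136.94, 172.46, 180, 180, 180].

INTERFACE

Orientations are given as [roll, pitch, yaw] about the fixed x, y, z axes, in that order (R = Rz(yaw) Ry(pitch) Rx(roll)).
In Python, from plant import r, capture, workorder, spotter gives the robot as it stands.
- The arm moves only by the tool step_arm, never from a script. Its argument "motion" is a list of rows, each a list of 5 numbers: the finger opening in m, from 0 to 0.0876, then the shift along the tool's x, y, z in m, then the turn about the tool's z in rad. In form: [[grip, dx, dy, dz, roll], ...]. A call has 1 to 5 rows; each row is the pose to reach, as a shift and turn from the pose commanded when the call began, along the tool's axes at that moment; what a row does not reach only later rows make up. A row lasts 1/8 s, in which the tool goes at most 62.5 mm and 10.7 degrees, less where a joint would pass 70% of its speed; a pose out of reach is approached as far as the arm can. A call with a gripper value outside its range is refused whole. The fingers move at their own pace and stop on an object; "newtons" is the grip in N (left out, the last holds). Time passes only in rows, so rows that repeat a pose let the fingers close. It gives the time, the measured TCP pose, the force and the opening at its end, in the units of the state.
- r.get_state(): the state, without advancing time (a new reading comes with each control period).
- capture(name): name is "side" or "top"; returns a dict with "image" (420x560x3 uint8, red, green, blue), "z_map" (420x560 float32, m along the optical axis (not along the pixel's ray), 0 where there is no reading), "fx", "fy", "cx", "cy" (pixels), "pose" (4x4, takes a point from camera to world coordinates). Camera axes: x right, y down, z forward; pixel columns grow to the right and rows downward; lengths in m; the calibration is good to about 2 mm. A picture is of the moment at which its call begins.
- workorder.close_job(): hands the job in, once; it reports no verdict.
Trained networks look in the newest picture that a camera, given by its name, has taken for a name from the list of things; names that differ only in an ending like _2 or _b are one class to them, and where a whole thing is asked for, a point or a joint stands for the part that bears it (a point fixed in the world has none). Each returns a list of dicts, best first, with "p" (0 to 1); they miss things now and then, are a little off and sometimes report something else, mostly with a low value. They report only what shows in the picture. A call takes as long as a camera call. They do not tell look-alikes from the thing itself.
- spotter.regions_of(camera, label): "mask" (420x560 bool, what is visible of it).
- spotter.tip_of(camera, label): "location" ([x, y, z] in m, in world coordinates, good to about 4 mm: a listed point, or the origin of a listed thing).
The state is a dict: "time_s": time; "joints": joint angles; "qd": joint speeds; "joint_torque": joint torques, N m; "tcp_pos": TCP position; "eef_rot": TCP orientation; "contact_force": force on the tool from outside, world axes, zero at the start; "moment": the same for the moment, N m; "gripper_width": finger opening in m.
Only numpy, scipy, OpenCV 4.12 (cv2) and the standard library are available. Lean on these libraries where they do the work, as an engineer would, in place of code of your own. Each camera call takes 0.05 s, during which the arm holds its last target.

TASK

Pack the wheel-change kit into the red caddy: set the black jack pad with the yellow ridge into the well of the white insert and stack the pad with the white stripe on top of it, turned so that its groove drops fully down over the ridge; stand the blue-sleeved socket upright in the well of the blue insert and the yellow-sleeved one in the yellow insert. The plain black pad, the red-sleeved socket and the chrome socket do not belong: leave them standing where they are.

Things in the scene. Friction and masses are not known exactly. Their poses are not given: they have to be found in the camera images.
- ridge_pad: Lower jack pad: round black rubber puck, 60 mm diameter, 36 mm tall, with a yellow half-round ridge across its flat top (50 mm long, 14 mm wide, standing 7 mm above the top, so 43 mm overall). About 0.14 kg. Origin at the centre of its underside, z up, x axis along the ridge (both ways alike).
- groove_pad: Upper jack pad: round black puck, 60 mm wide, 24 mm tall, white stripe on its flat top. Underside: a groove 17 mm wide, 9 mm deep, right across under the stripe; fits over ridge_pad's ridge with 1.5 mm spare each side. A full disc above 9 mm, 0.09 kg. Origin: centre of underside, z up, x along groove and stripe (both ways alike). Fully down, its origin is 36 mm above ridge_pad's.
- blue_socket: Wheel-nut socket with a blue plastic sleeve and dark steel mouth. Upright cylinder standing on the bench, mouth up: 34 mm diameter, 62 mm tall, about 0.22 kg. Origin at the centre of its underside, z up its axis.
- yellow_socket: Wheel-nut socket with a yellow plastic sleeve and dark steel mouth. Upright cylinder standing on the bench, mouth up: 34 mm diameter, 62 mm tall, about 0.22 kg. Origin at the centre of its underside, z up its axis.
- pad_insert: White square insert, 88 x 88 x 14 mm, fixed in the caddy; y axis along the caddy, x across. A round well in its middle, 76 mm wide, 10 mm deep. Origin: centre of its underside, 5 mm above the bench; well floor at z = 4 mm. The caddy: low red tray, 290 mm along y, 102 mm along x, walls 22 mm high; end loops reach 22 mm beyond, 22 mm high.
- blue_insert: Blue square insert, 88 x 88 x 14 mm, fixed in the caddy; y axis along the caddy, x across. A round well in its middle, 52 mm wide, 10 mm deep. Origin: centre of its underside, 5 mm above the bench; well floor at z = 4 mm. The three inserts lie in a row at 92 mm pitch, in any order.
- yellow_insert: Yellow square insert, 88 x 88 x 14 mm, fixed in the caddy; y axis along the caddy, x across. A round well in its middle, 52 mm wide, 10 mm deep. Origin: centre of its underside, 5 mm above the bench; well floor at z = 4 mm. The three inserts lie in a row at 92 mm pitch, in any order.
- plain_pad: Plain round black rubber puck, 60 mm diameter, 30 mm tall, with no ridge and no stripe: not part of the kit, stays where it is. Origin at the centre of its underside, z up.
- red_socket: Wheel-nut socket with a red plastic sleeve and dark steel mouth: not part of the kit, stays where it is. Upright cylinder standing on the bench, mouth up: 34 mm diameter, 62 mm tall, about 0.22 kg. Origin at the centre of its underside, z up its axis.
- chrome_socket: Wheel-nut socket in bare bright chrome, no sleeve: not part of the kit, stays where it is. Upright cylinder standing on the bench, mouth up: 34 mm diameter, 62 mm tall, about 0.22 kg. Origin at the centre of its underside, z up its axis.
There are look-alikes about, which are no part of the job. Several things look just like the blue_socket: the one meant starts farthest to the robot's right. Several things look just like the yellow_socket: the one meant starts farthest from the robot's base.

How it is judged (in metres and radians):
At the end, for the whole second after the job is handed in: Ridge pad flat on the white well's floor (12 mm of centre); groove pad flat on it, fully down over the ridge (10 mm, 0.2 rad); blue and yellow sockets upright on the well floors of their own colours (13 mm). Heights within 3 mm, tilts within 0.1 rad; all released and at rest (horizontal distance between ridge_pad and pad_insert below 0.012 m and z of ridge_pad in the frame of pad_insert between 0.001 and 0.007 m and angle between each of ridge_pad, groove_pad, blue_socket, yellow_socket's own z axis and vertical below 0.1 rad and linear speed of each of ridge_pad, groove_pad, blue_socket, yellow_socket below 0.02 m/s and angular speed of each of ridge_pad, groove_pad, blue_socket, yellow_socket below 0.2 rad/s and horizontal distance between groove_pad and ridge_pad below 0.01 m and z of groove_pad in the frame of ridge_pad between 0.033 and 0.039 m and angle between the x axis of groove_pad and the x axis of ridge_pad, either way round below 0.2 rad and horizontal distance between blue_socket and blue_insert below 0.013 m and z of blue_socket in the frame of blue_insert between 0.001 and 0.007 m and horizontal distance between yellow_socket and yellow_insert below 0.013 m and z of yellow_socket in the frame of yellow_insert between 0.001 and 0.007 m); the robot touches nothing.
It fails at once if the plain pad was shifted by more than 30 mm or tipped over (distance of plain_pad from where it was at the start of the episode above 0.03 m or angle between plain_pad's own z axis and vertical above 0.5 rad).
It fails at once if the red-sleeved socket was shifted by more than 30 mm or tipped over (distance of red_socket from where it was at the start of the episode above 0.03 m or angle between red_socket's own z axis and vertical above 0.5 rad).
It fails at once if the chrome socket was shifted by more than 30 mm or tipped over (distance of chrome_socket from where it was at the start of the episode above 0.03 m or angle between chrome_socket's own z axis and vertical above 0.5 rad).
It also fails if it takes over 104 s, if anything falls off the work surface, if the arm or the gripper's body presses on something with over 40 N, if the wrist force passes 120 N, or if a joint passes its speed limit or range.

## Working session

There is one attempt and no reset: what is moved stays moved. The work goes in short steps, Python scripts to look and compute and a tool call to move; the robot and the scene stay as the last step left them, time stands still between calls to the robot, and variables do not carry over. Pictures are saved under pics/ and viewed, and the job is handed in when it is done.

Besides the shell and the picture viewer there is one more tool, called after ">>>" by a JSON object that holds its "api" and its "payload". step_arm: Moves the arm, as the interface text tells. Its arguments: {"type":"object","properties":{"motion":{"type":"array","items":{"type":"array","items":{"type":"number"}}},"newtons":{"type":"number"}},"required":["motion"]}

```bash
ls; mkdir -p pics; cat > h.py <<'E'
import numpy as np,cv2
from plant import r,capture,workorder,spotter
def save(c,n): cv2.imwrite('pics/'+n+'.png',c['image'][:,:,::-1])
def world(c):
    z=c['z_map'];v,u=np.mgrid[:z.shape[0],:z.shape[1]]
    P=np.stack([(u-c['cx'])/c['fx']*z,(v-c['cy'])/c['fy']*z,z],-1)
    W=P@c['pose'][:3,:3].T+c['pose'][:3,3]; W[z==0]=np.nan
    return W
E
python3 - <<'E'
from h import *
for n in['top','side']:
    c=capture(n);save(c,n+'0');print(n,c['pose'].round(3),c['fx'],c['cx'],c['cy'])
print(r.get_state())
E
```

```text
pics
top [[ 0.028 -0.984  0.175  0.399]
 [-1.    -0.028  0.004  0.028]
 [ 0.001 -0.175 -0.985  1.   ]
 [ 0.     0.     0.     1.   ]] 389.8896000322187 286.32397676994003 203.65312872654928
side [[-0.753 -0.438  0.491  0.031]
 [-0.658  0.488 -0.573  0.659]
 [ 0.011 -0.755 -0.656  0.734]
 [ 0.     0.     0.     1.   ]] 533.0675329533524 285.2561692044292 208.81342203008242
{'time_s': 0.1, 'joints': array([-5.12738984e+01,  2.05865720e+01,  6.40524681e-01, -1.84923187e-02,
       -7.01348299e+01, -1.65073003e+01]), 'qd': array([ 0.11632532, -0.11091127,  0.17870473, -0.00779746, -0.03174146,
        0.00661995]), 'joint_torque': array([-1.59800984e-03, -5.84162879e+01,  2.93750507e+01,  7.01554075e+00,
        1.01540732e-02, -5.22819369e-05]), 'tcp_pos': array([ 0.25507079, -0.62448191,  0.21633398]), 'eef_rot': array([ 1.79917516e+02, -6.31393516e-03, -1.57787490e+02]), 'contact_force': array([-0.35880034, -1.39224207, -0.09372979]), 'moment': array([-0.00726139,  0.10163669,  0.01203773]), 'gripper_width': 0.08773714841934463}
```

View pics/top0.png

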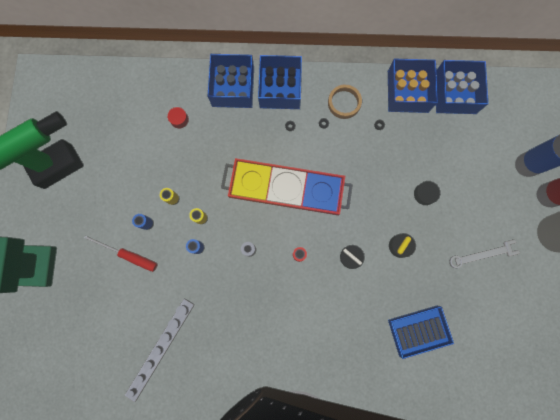

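View pics/side0.png

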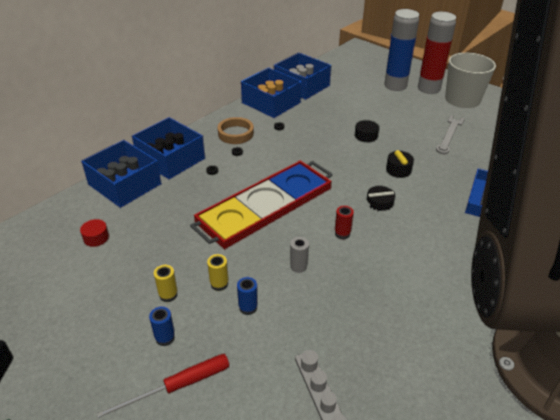

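```bash
python3 - <<'E'
from h import *
for cam in['top','side']:
  c=capture(cam)
  for l in['ridge_pad','groove_pad','blue_socket','yellow_socket','pad_insert','blue_insert','yellow_insert','plain_pad','red_socket','chrome_socket']:
    print(cam,l,[(np.round(d['location'],3).tolist(),round(d['p'],2)) for d in spotter.tip_of(cam,l)])
E
```

```text
top ridge_pad [([0.473, -0.264, -0.002], 0.57), ([0.606, -0.055, 0.004], 0.39)]
top groove_pad [([0.445, -0.134, 0.005], 0.77)]
top blue_socket [([0.461, 0.258, 0.001], 0.62), ([0.517, 0.389, 0.001], 0.56), ([0.473, -0.26, -0.001], 0.34)]
top yellow_socket [([0.534, 0.252, 0.002], 0.77), ([0.589, 0.332, 0.001], 0.65), ([0.452, 0.121, 0.0], 0.23)]
top pad_insert [([0.623, 0.033, 0.006], 0.71)]
top blue_insert [([0.606, -0.055, 0.006], 0.6)]
top yellow_insert [([0.636, 0.126, 0.005], 0.79), ([0.447, -0.134, 0.001], 0.73)]
top plain_pad [([0.445, -0.004, -0.0], 0.69), ([0.615, -0.33, -0.001], 0.59)]
top red_socket [([0.449, -0.004, -0.002], 0.74)]
top chrome_socket [([0.453, 0.123, 0.001], 0.57)]
side ridge_pad [([0.476, -0.255, -0.003], 0.89)]
side groove_pad [([0.444, -0.132, 0.002], 0.92)]
side blue_socket [([0.516, 0.392, 0.0], 0.93), ([0.457, 0.256, 0.003], 0.75), ([0.583, 0.327, -0.003], 0.56)]
side yellow_socket [([0.582, 0.328, -0.002], 0.89), ([0.618, 0.039, 0.002], 0.69), ([0.535, 0.254, -0.0], 0.62)]
side pad_insert [([0.623, 0.037, 0.004], 0.79)]
side blue_insert [([0.614, -0.059, 0.007], 0.64)]
side yellow_insert [([0.632, 0.128, 0.006], 0.87), ([0.456, 0.117, 0.0], 0.7), ([0.614, -0.328, 0.0], 0.3)]
side plain_pad [([0.616, -0.327, -0.001], 0.58), ([0.584, 0.326, -0.002], 0.56)]
side red_socket [([0.448, -0.004, -0.002], 0.58)]
side chrome_socket [([0.454, 0.121, -0.003], 0.63)]
```

```bash
python3 - <<'E'
from h import *
C={n:capture(n) for n in['top','side']}
W={n:world(C[n]) for n in C}
T=dict(ridge=(.474,-.26,.036),groove=(.445,-.133,.024),blue=(.459,.257,.062),yellow=(.587,.330,.062),plain=(.615,-.33,.03))
for n in C:
  w=W[n];im=C[n]['image'].astype(int)
  for k,(x,y,z) in T.items():
    near=(np.hypot(w[...,0]-x,w[...,1]-y)<.045)
    m=near&(abs(w[...,2]-z)<.006)
    p=w[m][:,:2].astype(np.float32)
    if len(p)<5: print(n,k,'few',len(p));continue
    (cx,cy),rad=cv2.minEnclosingCircle(p)
    print(n,k,m.sum(),np.round([cx,cy,rad],4),'z',np.median(w[m][:,2]).round(4))
    if k in('ridge','groove'):
      if k=='ridge': f=near&(im[...,0]>120)&(im[...,2]<80)&(w[...,2]>.03)
      else: f=near&(im.min(-1)>110)&(w[...,2]>.015)
      q=w[f][:,:2]; q=q-q.mean(0); u=np.linalg.svd(q,full_matrices=False)
      print('  ang',np.degrees(np.arctan2(u[2][0,1],u[2][0,0])),'sv',(u[1]/np.sqrt(len(q))).round(4),w[f].mean(0).round(4),w[f][:,2].max().round(4),len(q))
  # wells
  for k,lo in dict(white=None,blue=None,yellow=None).items():
    r0,g,b=im[...,0],im[...,1],im[...,2]
    near=(abs(w[...,0]-.62)<.09)&(abs(w[...,1]-.035)<.17)&(w[...,2]<.024)&(w[...,2]>.002)
    m=near&{'white':(im.min(-1)>110),'blue':(b>r0+50),'yellow':(r0>b+60)&(g>b+60)}[k]
    q=w[m]; t=q[abs(q[:,2]-.019)<.003][:,:2].astype(np.float32); f=q[abs(q[:,2]-.009)<.003][:,:2].astype(np.float32)
    (c0,s0,a0)=cv2.minAreaRect(t)
    print(n,k,'rect',np.round(c0,4),np.round(s0,3),round(a0,1),'floor',np.round(cv2.minEnclosingCircle(f)[0],4) ,round(cv2.minEnclosingCircle(f)[1],4),np.median(q[:,2]))
E
```

```text
top ridge 421 [ 0.4763 -0.2608  0.0299] z 0.0363
  ang 146.95354896147822 sv [0.0133 0.0038] [ 0.4754 -0.2597  0.0412] 0.0474 107
top groove 456 [ 0.4447 -0.1358  0.0299] z 0.024
  ang -128.40208921869532 sv [0.0159 0.0026] [ 0.4443 -0.1359  0.0244] 0.0286 84
top blue 163 [0.4577 0.2535 0.017 ] z 0.062
top yellow 155 [0.582  0.3272 0.0174] z 0.0616
top plain 428 [ 0.613  -0.3293  0.0304] z 0.0302
top white rect [0.6223 0.0244] [0.318 0.098] 82.5 floor [0.6174 0.0339] 0.058 0.00896126963998739
top blue rect [ 0.6082 -0.0583] [0.086 0.087] 82.2 floor [ 0.6092 -0.0589] 0.0258 0.017944813353429345
top yellow rect [0.6325 0.1239] [0.088 0.09 ] 82.6 floor [0.6381 0.1239] 0.0568 0.017771597739975276
side ridge 338 [ 0.4752 -0.2572  0.0322] z 0.0362
  ang 148.36967866404018 sv [0.0136 0.0034] [ 0.4738 -0.253   0.0408] 0.0451 82
side groove 450 [ 0.4455 -0.1324  0.0326] z 0.0238
  ang 52.93652225707573 sv [0.015  0.0027] [ 0.4446 -0.1323  0.0244] 0.0279 62
side blue 290 [0.4576 0.2573 0.0188] z 0.062
side yellow 277 [0.5811 0.3308 0.0185] z 0.062
side plain 291 [ 0.6124 -0.3252  0.0316] z 0.0298
side white rect [0.6206 0.0362] [0.092 0.092] 81.9 floor [0.6251 0.0304] 0.0374 0.010100017622638291
side blue rect [ 0.6098 -0.0553] [0.091 0.09 ] 82.1 floor [ 0.614  -0.0625] 0.0249 0.018432993577002565
side yellow rect [0.6337 0.1287] [0.093 0.095] 82.6 floor [0.6379 0.1229] 0.0247 0.01829170737177238
```

```bash
cat > d.py <<'E'
import sys
from h import *
s=r.get_state();p=s['tcp_pos'];e=s['eef_rot']
x,y,z,psi=map(float,sys.argv[1:5])
a=np.radians(e[2]);d=np.array([x,y])-p[:2]
dx=d@[np.cos(a),np.sin(a)];dy=d@[np.sin(a),-np.cos(a)]
dz=p[2]-z; t=(e[2]-psi+180)%360-180
print('d',np.round([dx,dy,dz],4),'roll',round(np.radians(t),3),'t',round(s['time_s'],2),'pos',p.round(4),'rot',e.round(1),'j',s['joints'].round(0),'F',s['contact_force'].round(1),'w',round(s['gripper_width'],4))
E
python3 d.py .4757 -.259 .12 147.5
```

```text
d [-0.3424  0.2553  0.0972] roll 0.955 t 1.3 pos [ 0.2552 -0.6249  0.2172] rot [-180.     0.  -157.8] j [-51.  21.   1.  -0. -70. -17.] F [-0.2  0.7  0.2] w 0.0879
```

>>> {"api": "step_arm", "payload": {"motion": [[0.087,-0.3424,0.2553,0.0972,0.955],[0.087,-0.3424,0.2553,0.0972,0.955],[0.087,-0.3424,0.2553,0.0972,0.955],[0.087,-0.3424,0.2553,0.0972,0.955],[0.087,-0.3424,0.2553,0.0972,0.955]], "newtons": 25}}

```text
time_s: 1.92
tcp_pos: [0.4047, -0.3782, 0.1519]
eef_rot: [-180.0, 0.0, 151.4]
contact_force: [1.6, -0.3, 1.5]
gripper_width: 0.0869
```

```bash
python3 d.py .4757 -.259 .08 147.5
```

```text
d [-0.0054  0.1387  0.0719] roll 0.069 t 1.93 pos [ 0.4047 -0.3782  0.1519] rot [-180.     0.   151.4] j [-23.  12. -20.   0. -58. -96.] F [ 1.6 -0.3  1.5] w 0.0869
```

>>> {"api": "step_arm", "payload": {"motion": [[0.087,-0.0054,0.1387,0.0719,0.069],[0.087,-0.0054,0.1387,0.0719,0.069],[0.087,-0.0054,0.1387,0.0719,0.069],[0.087,-0.0054,0.1387,0.0719,0.069],[0.087,-0.0054,0.1387,0.0719,0.069]]}}

```text
time_s: 2.55
tcp_pos: [0.4744, -0.2603, 0.0804]
eef_rot: [-180.0, 0.0, 147.8]
contact_force: [-0.1, 0.1, 0.0]
gripper_width: 0.0871
```

```bash
python3 d.py .4757 -.259 .034 147.5
```

```text
d [-0.0004  0.0018  0.0464] roll 0.006 t 2.55 pos [ 0.4744 -0.2603  0.0804] rot [-180.     0.   147.8] j [  -8.   16.  -26.    0.  -48. -114.] F [-0.1  0.1  0. ] w 0.0871
```

>>> {"api": "step_arm", "payload": {"motion": [[0.087,-0.0004,0.0018,0.02,0.006],[0.087,-0.0004,0.0018,0.0464,0.006],[0.087,-0.0004,0.0018,0.0464,0.006],[0.05,-0.0004,0.0018,0.0464,0.006],[0.05,-0.0004,0.0018,0.0464,0.006]]}}

```text
time_s: 3.18
tcp_pos: [0.4762, -0.2593, 0.0349]
eef_rot: [180.0, 0.1, 147.4]
contact_force: [-1.0, 0.0, -0.2]
gripper_width: 0.0728
```

>>> {"api": "step_arm", "payload": {"motion": [[0.05,0,0,0,0],[0.05,0,0,0,0],[0.05,0,0,0,0]]}}

```text
time_s: 3.55
tcp_pos: [0.4756, -0.2587, 0.0338]
eef_rot: [180.0, 0.0, 147.5]
contact_force: [-0.3, -0.0, 0.2]
gripper_width: 0.0506
```

```bash
python3 d.py .621 .0347 .11 180; python3 -c "
from h import *
save(capture('side'),'s1')"
```

```text
d [ 0.0353  0.3256 -0.0762] roll -0.568 t 3.55 pos [ 0.4756 -0.2587  0.0338] rot [180.    0.  147.5] j [  -8.   19.  -29.    0.  -42. -115.] F [-0.3 -0.   0.2] w 0.0506
```

View pics/s1.png

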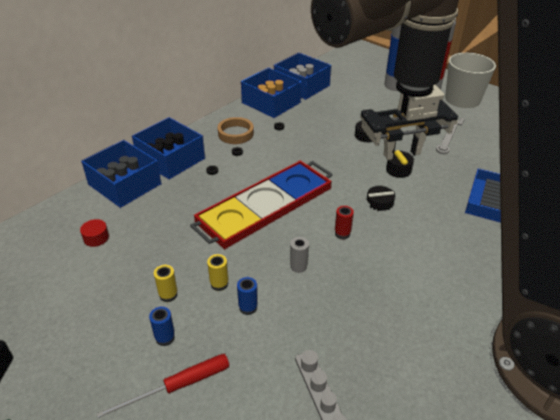

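```bash
python3 -c "
from h import *
c=capture('side');cv2.imwrite('pics/s2.png',cv2.resize(c['image'][70:200,340:480,::-1],None,fx=5,fy=5,interpolation=cv2.INTER_CUBIC)[:600,:])
c=capture('top');cv2.imwrite('pics/t2.png',cv2.resize(c['image'][180:300,330:470,::-1],None,fx=5,fy=5,interpolation=cv2.INTER_CUBIC)[:600,:])"
```

```text
(no output)
```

View pics/s2.png

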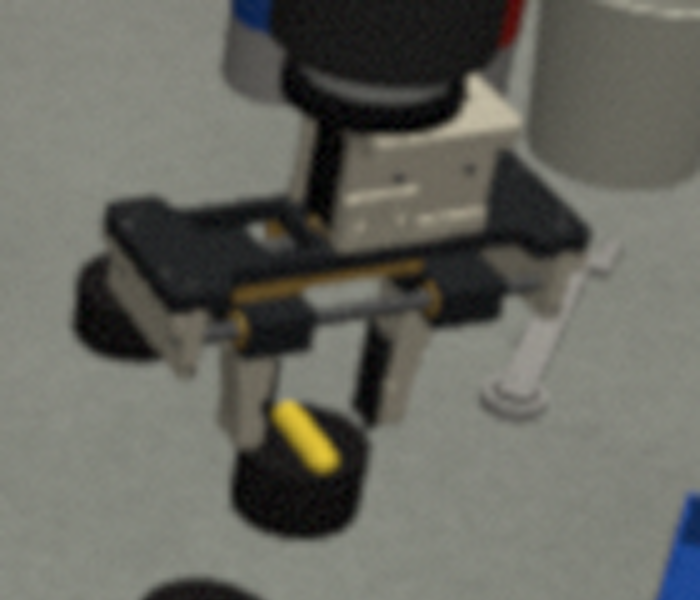

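View pics/t2.png

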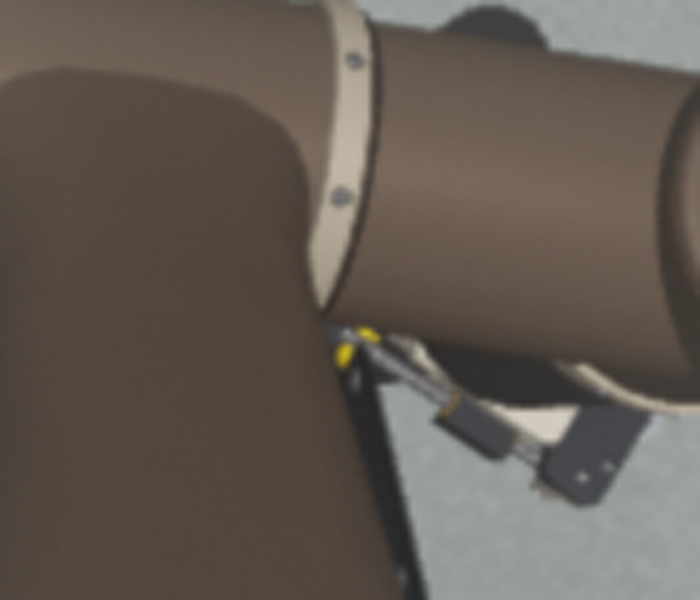

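```bash
python3 - <<'E'
from h import *
c=capture('side');w=world(c);im=c['image'].astype(int)
near=np.hypot(w[...,0]-.4657,w[...,1]+.25)<.06
y=near&(im[...,0]>120)&(im[...,2]<80)&(w[...,2]>.03)
print(w[y].mean(0),w[y].min(0),w[y].max(0),y.sum())
m=near&(abs(w[...,2]-.036)<.003)&(im.max(-1)<70)
print(cv2.minEnclosingCircle(w[m][:,:2].astype(np.float32)),m.sum())
q=w[y][:,:2];q=q-q.mean(0);v=np.linalg.svd(q,full_matrices=False)[2][0];print(np.degrees(np.arctan2(v[1],v[0])))
# finger points
f=(np.hypot(w[...,0]-.4757,w[...,1]+.2587)<.09)&(w[...,2]>.045)&(w[...,2]<.08)
q=w[f];a=np.radians(147.5);t=(q[:,:2]-[.4757,-.2587])@np.array([[np.cos(a),np.sin(a)],[np.sin(a),-np.cos(a)]]).T
print(np.c_[t,q[:,2]][::25].round(3))
E
```

```text
[ 0.47376507 -0.25278036  0.04087313] [ 0.45440163 -0.26997137  0.03493213] [ 0.49628544 -0.23856553  0.0465372 ] 83
((0.47544723749160767, -0.25644710659980774), 0.030371444299817085) 150
149.30680960067315
[[-0.009 -0.024  0.075]
 [ 0.002 -0.024  0.072]
 [ 0.003  0.045  0.079]
 [ 0.007 -0.025  0.067]
 [ 0.009 -0.03   0.064]
 [ 0.011 -0.036  0.062]
 [-0.009  0.041  0.057]
 [ 0.006  0.042  0.065]
 [ 0.017  0.038  0.069]
 [ 0.013  0.03   0.062]
 [-0.     0.042  0.05 ]
 [ 0.01   0.03   0.049]]
```

```bash
python3 - <<'E'
from h import *
c=capture('side');w=world(c)
a=np.radians(147.5);R=np.array([[np.cos(a),np.sin(a)],[np.sin(a),-np.cos(a)]]).T
for v in range(144,166,2):
  print(v,[ (u,*np.r_[(w[v,u,:2]-[.4757,-.2587])@R*1000,w[v,u,2]*1000].round(0).astype(int)) for u in (384,388,391,408,412,416,420) if np.isfinite(w[v,u,0])])
print(r.get_state())
E
```

```text
144 [(384, np.int64(-7), np.int64(44), np.int64(75)), (388, np.int64(11), np.int64(45), np.int64(87)), (391, np.int64(12), np.int64(39), np.int64(87)), (408, np.int64(-91), np.int64(-68), np.int64(0)), (412, np.int64(-4), np.int64(-23), np.int64(65)), (416, np.int64(12), np.int64(-23), np.int64(75))]
146 [(384, np.int64(-8), np.int64(43), np.int64(69)), (388, np.int64(10), np.int64(44), np.int64(81)), (391, np.int64(15), np.int64(39), np.int64(83)), (408, np.int64(-84), np.int64(-65), np.int64(-1)), (412, np.int64(-2), np.int64(-24), np.int64(61)), (416, np.int64(12), np.int64(-24), np.int64(70)), (420, np.int64(12), np.int64(-35), np.int64(68))]
148 [(384, np.int64(-8), np.int64(43), np.int64(64)), (388, np.int64(9), np.int64(42), np.int64(75)), (391, np.int64(10), np.int64(35), np.int64(74)), (408, np.int64(-76), np.int64(-61), np.int64(0)), (412, np.int64(-2), np.int64(-24), np.int64(55)), (416, np.int64(13), np.int64(-25), np.int64(65)), (420, np.int64(12), np.int64(-36), np.int64(62))]
150 [(384, np.int64(-10), np.int64(41), np.int64(57)), (388, np.int64(12), np.int64(43), np.in
[... 2636 characters left out ...]
), np.int64(-58), np.int64(0))]
{'time_s': 3.8, 'joints': array([-7.80209182e+00,  1.91810655e+01, -2.90812118e+01,  7.41776497e-04,
       -4.17455823e+01, -1.14742393e+02]), 'qd': array([ 0.02666314,  0.08528756,  0.02911112, -0.00974933,  0.05878083,
       -0.01537264]), 'joint_torque': array([ 2.65223105e-03, -4.77601218e+01,  2.06667352e+01,  4.90042895e+00,
       -8.88189767e-02,  6.54713267e-05]), 'tcp_pos': array([ 0.47551182, -0.25875018,  0.03362449]), 'eef_rot': array([-1.79996262e+02, -6.93138333e-03,  1.47456068e+02]), 'contact_force': array([ 1.49821544, -0.09514292, -0.65629861]), 'moment': array([-0.05439045, -0.03150389,  0.01664413]), 'gripper_width': 0.04990269725810561}
```

```bash
python3 - <<'E'
from h import *
print(r.tip_extent,[a for a in dir(r) if a[0]!='_'])
c=capture('side');w=world(c)
f=(np.hypot(w[...,0]-.4757,w[...,1]+.2587)<.13)&(w[...,2]>.04)
h=np.histogram(w[f][:,2],bins=np.arange(.04,.3,.01));print(h)
for u,v in [(365,120),(365,130),(372,143),(395,130),(410,125),(440,120),(455,115),(370,112),(455,130)]:print(u,v,w[v,u].round(3))
E
```

```text
0.019 ['Unreachable', 'get_state', 'tip_extent']
(array([ 98,  83,  88,  85,  95,  60,  30, 236, 399, 438, 494, 789, 174,
       180, 149,  43, 226, 256, 102,  86, 228, 223, 228, 227, 250]), array([0.04, 0.05, 0.06, 0.07, 0.08, 0.09, 0.1 , 0.11, 0.12, 0.13, 0.14,
       0.15, 0.16, 0.17, 0.18, 0.19, 0.2 , 0.21, 0.22, 0.23, 0.24, 0.25,
       0.26, 0.27, 0.28, 0.29]))
365 120 [ 0.535 -0.181  0.144]
365 130 [ 0.54  -0.195  0.111]
372 143 [ 0.585 -0.31  -0.001]
395 130 [ 0.476 -0.208  0.132]
410 125 [ 0.46  -0.239  0.136]
440 120 [ 0.432 -0.322  0.122]
455 115 [ 0.4   -0.316  0.15 ]
370 112 [ 0.538 -0.203  0.152]
455 130 [ 0.461 -0.503 -0.002]
```

The fingers closed above the pad. The side camera puts the fingertips at z≈0.046, while the reported TCP implies 0.015. I'll open, lower part-way and check that offset.

>>> {"api": "step_arm", "payload": {"motion": [[0.087,0,0,0,0],[0.087,0,0,0,0],[0.087,0,0,0,0],[0.087,0,0,0,0]]}}

```text
time_s: 4.35
tcp_pos: [0.4755, -0.2588, 0.0337]
eef_rot: [180.0, 0.0, 147.5]
contact_force: [0.3, -0.9, 0.6]
gripper_width: 0.0836
```

>>> {"api": "step_arm", "payload": {"motion": [[0.087,0,0,0.01,0],[0.087,0,0,0.02,0],[0.087,0,0,0.02,0]]}}

```text
time_s: 4.72
tcp_pos: [0.4745, -0.2586, 0.0123]
eef_rot: [-179.9, -0.1, 147.4]
contact_force: [0.0, -1.1, 0.6]
gripper_width: 0.0872
```

```bash
cat > tips.py <<'E'
import sys
from h import *
# finger points from side camera, in tool frame about reported tcp
def tips(cam='side'):
  s=r.get_state();p=s['tcp_pos'];a=np.radians(s['eef_rot'][2])
  c=capture(cam);w=world(c)
  d=w-p;R=np.array([[np.cos(a),np.sin(a)],[np.sin(a),-np.cos(a)]]).T
  t=np.concatenate([d[...,:2]@R,w[...,2:]],-1)
  save(c,sys.argv[1]); 
  for sg in(-1,1):
    m=(abs(t[...,0])<.02)&(sg*t[...,1]>.036)&(sg*t[...,1]<.07)&(t[...,2]>.008)&(t[...,2]<.1+max(0,p[2]))
    q=t[m]
    if len(q): print(sg,len(q),'min',q.min(0).round(3),'max',q.max(0).round(3),'lowest',np.sort(q[:,2])[:6].round(3))
  print(p.round(4),s['eef_rot'].round(1),s['contact_force'].round(1),s['gripper_width'].round(4),s['time_s'])
tips()
E
python3 tips.py s3
```

```text
-1 316 min [-0.013 -0.069  0.021] max [ 0.02  -0.04   0.112] lowest [0.021 0.022 0.022 0.024 0.024 0.024]
1 176 min [-0.019  0.041  0.021] max [0.018 0.066 0.112] lowest [0.021 0.022 0.022 0.024 0.024 0.024]Traceback (most recent call last):
  File "tips.py", line 15, in <module>
    tips()
    ~~~~^^
  File "tips.py", line 14, in tips
    print(p.round(4),s['eef_rot'].round(1),s['contact_force'].round(1),s['gripper_width'].round(4),s['time_s'])
                                                                       ^^^^^^^^^^^^^^^^^^^^^^^^
AttributeError: 'float' object has no attribute 'round'
```

View pics/s3.png

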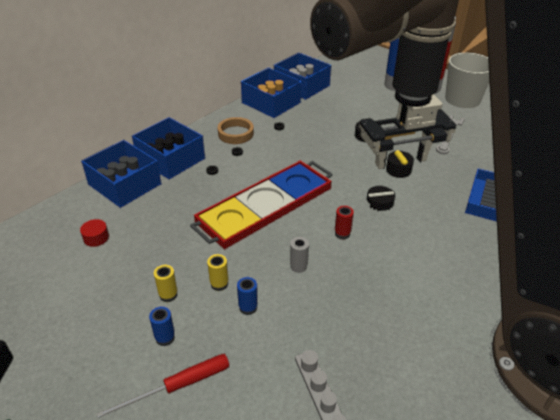

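>>> {"api": "step_arm", "payload": {"motion": [[0.087,0.0,0.001,0.008,0],[0.05,0,0.001,0.008,0],[0.05,0,0.001,0.008,0],[0.05,0,0.001,0.008,0],[0.05,0,0.001,0.008,0]]}}

```text
time_s: 5.4
tcp_pos: [0.4762, -0.258, 0.0059]
eef_rot: [180.0, 0.0, 147.5]
contact_force: [0.3, 0.4, 0.7]
gripper_width: 0.0595
```

>>> {"api": "step_arm", "payload": {"motion": [[0.05,0,0,0,0],[0.05,0,0,-0.05,0],[0.05,0,0,-0.08,0],[0.05,0,0,-0.08,0]]}}

```text
time_s: 5.9
tcp_pos: [0.4777, -0.2582, 0.0881]
eef_rot: [179.9, 0.3, 147.5]
contact_force: [-0.2, -0.5, -1.8]
gripper_width: 0.0598
```

```bash
sed -i "s/s\['gripper_width'\].round(4)/s['gripper_width']/" tips.py; python3 tips.py s4;python3 d.py .621 .0347 .085 180
```

```text
-1 124 min [ 0.005 -0.064  0.099] max [ 0.02  -0.036  0.188] lowest [0.099 0.101 0.102 0.102 0.102 0.104]
1 208 min [-0.019  0.036  0.099] max [0.019 0.065 0.188] lowest [0.099 0.099 0.1   0.101 0.101 0.102]
[ 0.4777 -0.2582  0.0881] [179.9   0.3 147.5] [-0.2 -0.5 -1.8] 0.059770056660757076 5.9
d [0.0357 0.3244 0.0015] roll -0.568 t 5.95 pos [ 0.4765 -0.2579  0.0865] rot [1.799e+02 1.000e-01 1.474e+02] j [  -8.   15.  -26.   -0.  -49. -115.] F [ 0.1  0.9 -2.2] w 0.0595
```

View pics/s4.png

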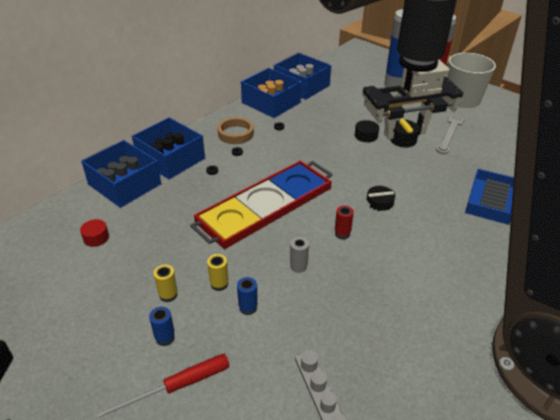

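>>> {"api": "step_arm", "payload": {"motion": [[0.05,0.0357,0.3244,0,-0.568],[0.05,0.0357,0.3244,0,-0.568],[0.05,0.0357,0.3244,0,-0.568],[0.05,0.0357,0.3244,0,-0.568],[0.05,0.0357,0.3244,0,-0.568]]}}

```text
time_s: 6.58
tcp_pos: [0.614, 0.024, 0.084]
eef_rot: [-180.0, -0.1, 180.0]
contact_force: [0.9, -0.9, -1.5]
gripper_width: 0.0594
```

>>> {"api": "step_arm", "payload": {"motion": [[0.05,0,0,0,0],[0.05,0,0,0,0]]}}

```text
time_s: 6.82
tcp_pos: [0.6131, 0.0223, 0.0839]
eef_rot: [-180.0, -0.2, -180.0]
contact_force: [0.0, -0.4, -1.4]
gripper_width: 0.0596
```

```bash
python3 d.py .621 .0347 .05 180
```

```text
d [-0.0079  0.0124  0.0339] roll 0.001 t 6.83 pos [0.6131 0.0223 0.0839] rot [-180.    -0.2 -180. ] j [  20.   21.  -17.   -0.  -52. -110.] F [ 0.  -0.4 -1.4] w 0.0596
```

>>> {"api": "step_arm", "payload": {"motion": [[0.05,-0.0079,0.0124,0.02,0],[0.05,-0.0079,0.0124,0.034,0],[0.05,-0.0079,0.0124,0.034,0],[0.05,-0.0079,0.0124,0.034,0]]}}

```text
time_s: 7.32
tcp_pos: [0.6222, 0.0342, 0.0516]
eef_rot: [-180.0, -0.0, 180.0]
contact_force: [-0.3, 0.4, -0.8]
gripper_width: 0.0592
```

```bash
python3 tips.py s5;python3 d.py .621 .0347 .0145 180; python3 - <<'E'
from h import *
save(capture('top'),'t5')
c=capture('side');w=world(c);im=c['image'].astype(int)
y=(np.hypot(w[...,0]-.621,w[...,1]-.035)<.04)&(im[...,0]>120)&(im[...,2]<80)&(w[...,2]>.045)
q=w[y];print(q.mean(0),q.min(0),q.max(0),len(q))
m=(np.hypot(w[...,0]-.621,w[...,1]-.035)<.045)&(im.max(-1)<70)&(w[...,2]>.03);print(np.median(w[m],0),np.percentile(w[m][:,2],[2,50,80,95]))
E
```

```text
-1 206 min [-0.02  -0.07   0.011] max [ 0.02  -0.036  0.151] lowest [0.011 0.013 0.014 0.015 0.015 0.016]
1 403 min [-0.02   0.037  0.008] max [0.02  0.07  0.152] lowest [0.008 0.009 0.009 0.009 0.009 0.01 ]
[0.6222 0.0342 0.0516] [-180.   -0.  180.] [-0.3  0.4 -0.8] 0.05922357381861425 7.325
d [0.0014 0.0004 0.0375] roll -0.0 t 7.38 pos [0.6224 0.0343 0.052 ] rot [180.   0. 180.] j [  21.   24.  -17.    0.  -48. -111.] F [ 0.4 -0.3 -1.3] w 0.0593
[0.61134378 0.03925929 0.08696339] [0.59818901 0.03056175 0.08197473] [0.62543737 0.04517178 0.09280238] 71
[0.59662736 0.05045927 0.2356692 ] [0.05477346 0.2356692  0.31611212 0.35524193]
```

View pics/s5.png

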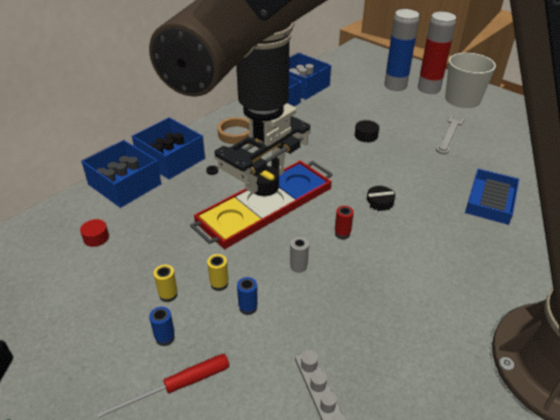

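>>> {"api": "step_arm", "payload": {"motion": [[0.05,0.0014,0,0.02,0],[0.05,0.0014,0,0.03,0],[0.05,0.0014,0,0.034,0],[0.05,0.0014,0,0.036,0],[0.05,0.0014,0,0.036,0]]}}

```text
time_s: 8.1
tcp_pos: [0.6211, 0.0348, 0.016]
eef_rot: [180.0, 0.0, 180.0]
contact_force: [0.1, -0.5, -1.1]
gripper_width: 0.0596
```

>>> {"api": "step_arm", "payload": {"motion": [[0.05,0,0,0.001,0],[0.05,0,0,0.002,0],[0.05,0,0,0.002,0]]}}

```text
time_s: 8.48
tcp_pos: [0.6212, 0.0348, 0.0149]
eef_rot: [180.0, 0.1, -180.0]
contact_force: [-2.7, 0.6, 6.5]
gripper_width: 0.0593
```

```bash
python3 tips.py s6
```

```text
-1 151 min [-0.01  -0.07   0.014] max [ 0.02  -0.036  0.115] lowest [0.014 0.015 0.015 0.016 0.016 0.016]
1 382 min [-0.02   0.036  0.008] max [0.02  0.07  0.115] lowest [0.008 0.008 0.009 0.009 0.009 0.009]
[0.6212 0.0348 0.0149] [ 1.8e+02  1.0e-01 -1.8e+02] [-2.7  0.6  6.5] 0.05934427845834086 8.475
```

```bash
python3 -c "
from h import *
c=capture('side');cv2.imwrite('pics/s6b.png',cv2.resize(c['image'][100:240,190:340,::-1],None,fx=4,fy=4,interpolation=cv2.INTER_CUBIC))"
```

```text
(no output)
```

View pics/s6b.png

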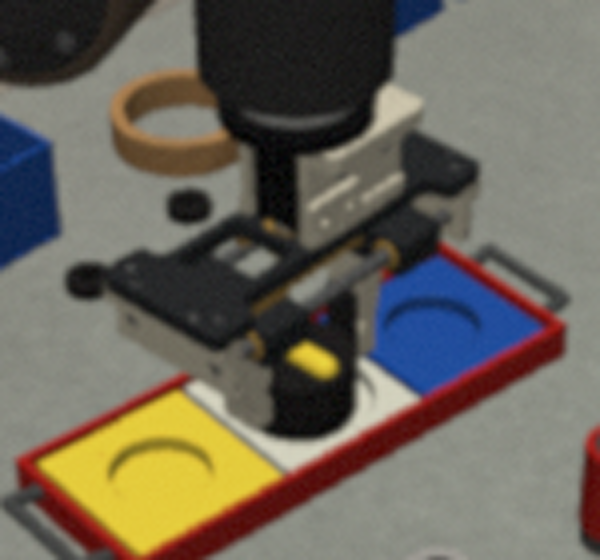

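>>> {"api": "step_arm", "payload": {"motion": [[0.087,0,0,-0.002,0],[0.087,0,0,-0.002,0],[0.087,0,0,-0.002,0],[0.087,0,0,-0.06,0],[0.087,0,0,-0.11,0]]}}

```text
time_s: 9.2
tcp_pos: [0.6208, 0.0345, 0.1248]
eef_rot: [-180.0, -0.1, -180.0]
contact_force: [1.2, 1.0, -0.3]
gripper_width: 0.087
```

```bash
python3 d.py .445 -.134 .07 -127.8; cat > m.py <<'E'
from h import *
C={n:capture(n) for n in['top','side']}
for n in C:
  w=world(C[n]);im=C[n]['image'].astype(int)
  near=(np.hypot(w[...,0]-.621,w[...,1]-.0347)<.042)
  m=near&(abs(w[...,2]-.045)<.004)&(im.max(-1)<90)
  p=w[m][:,:2].astype(np.float32)
  if len(p)>5: print(n,'top',cv2.minEnclosingCircle(p),len(p),np.median(w[m][:,2]))
  y=near&(im[...,0]>120)&(im[...,2]<80)&(w[...,2]>.04)
  q=w[y]
  if len(q)>5:
    v=np.linalg.svd(q[:,:2]-q[:,:2].mean(0),full_matrices=False)[2][0]
    print('ridge',q.mean(0),q[:,2].max(),np.degrees(np.arctan2(v[1],v[0])),len(q))
  save(C[n],n+'7')
E
python3 m.py
```

```text
d [ 0.1758 -0.1685  0.0548] roll -0.911 t 9.2 pos [0.6208 0.0345 0.1248] rot [-1.8e+02 -1.0e-01 -1.8e+02] j [  21.   20.  -13.    0.  -57. -111.] F [ 1.2  1.  -0.3] w 0.087
top top ((0.6189951300621033, 0.03236706927418709), 0.027957821264863014) 109 0.044923390315099065
ridge [0.61455653 0.03497305 0.05329102] 0.235701294465402 -173.72769310513 97
side top ((0.6201844215393066, 0.03713194653391838), 0.03152553737163544) 289 0.04465464365277705
ridge [0.61991856 0.03928293 0.04973208] 0.05404328072282183 -179.94421846158696 115
```

View pics/side7.png

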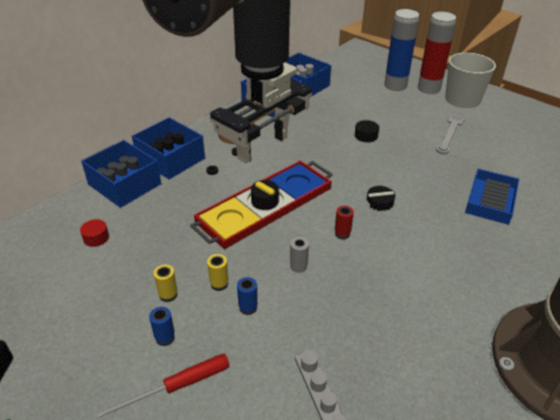

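>>> {"api": "step_arm", "payload": {"motion": [[0.087,0.1758,-0.1685,0,-0.911],[0.087,0.1758,-0.1685,0,-0.911],[0.087,0.1758,-0.1685,0.02,-0.911],[0.087,0.1758,-0.1685,0.05,-0.911],[0.087,0.1758,-0.1685,0.08,-0.911]]}}

```text
time_s: 9.93
tcp_pos: [0.4425, -0.1354, 0.0433]
eef_rot: [-180.0, 0.1, -127.6]
contact_force: [0.8, 0.1, 0.8]
gripper_width: 0.087
```

>>> {"api": "step_arm", "payload": {"motion": [[0.087,0,0,0,0],[0.087,0,0,0,0]]}}

```text
time_s: 10.18
tcp_pos: [0.4464, -0.1336, 0.0446]
eef_rot: [-179.9, 0.0, -128.0]
contact_force: [1.2, -0.3, 0.1]
gripper_width: 0.0869
```

```bash
python3 tips.py s8; python3 d.py .445 -.134 .02 -127.8
```

```text
-1 187 min [-0.019 -0.062  0.054] max [ 0.009 -0.04   0.135] lowest [0.054 0.055 0.056 0.056 0.056 0.056]
1 197 min [-0.013  0.046  0.055] max [0.01  0.068 0.1  ] lowest [0.055 0.056 0.056 0.057 0.057 0.058]
[ 0.4464 -0.1336  0.0446] [-179.9    0.  -128. ] [ 1.2 -0.3  0.1] 0.08691814693560425 10.175
d [0.0016 0.001  0.0248] roll -0.002 t 10.22 pos [ 0.4467 -0.1334  0.0448] rot [-1.799e+02  1.000e-01 -1.279e+02] j [  8.  12. -38.   0. -40. -46.] F [-0.4  0.7  0.9] w 0.0869
```

View pics/s8.png

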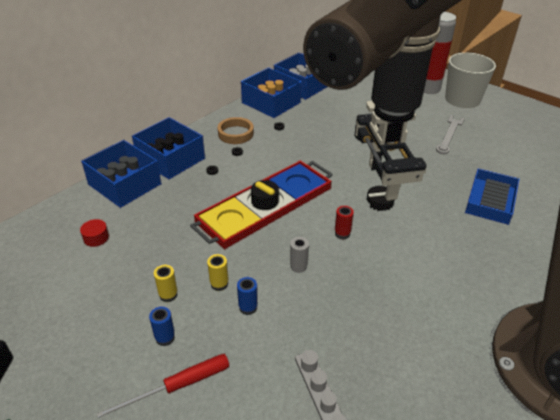

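>>> {"api": "step_arm", "payload": {"motion": [[0.087,0.0016,0.001,0.03,0],[0.087,0.0016,0.001,0.044,0],[0.087,0.0016,0.001,0.05,0],[0.087,0.0016,0.001,0.05,0],[0.05,0.0016,0.001,0.05,0]]}}

```text
time_s: 10.85
tcp_pos: [0.4441, -0.1343, -0.0056]
eef_rot: [-179.9, 0.1, -127.8]
contact_force: [-0.5, 0.1, 0.4]
gripper_width: 0.0817
```

>>> {"api": "step_arm", "payload": {"motion": [[0.05,0,0,0,0],[0.05,0,0,0,0],[0.05,0,0,0,0],[0.05,0,0,0,0]]}}

```text
time_s: 11.35
tcp_pos: [0.4435, -0.1344, -0.006]
eef_rot: [-180.0, 0.0, -127.8]
contact_force: [-0.5, 0.9, 6.3]
gripper_width: 0.0593
```

```bash
python3 d.py .445 -.134 .11 -127.8; python3 tips.py s9
```

```text
d [-0.0012 -0.0009 -0.116 ] roll -0.0 t 11.35 pos [ 0.4435 -0.1344 -0.006 ] rot [-180.     0.  -127.8] j [  8.  17. -41.   0. -32. -45.] F [-0.5  0.9  6.3] w 0.0593
-1 23 min [-0.016 -0.045  0.011] max [-0.008 -0.036  0.071] lowest [0.011 0.011 0.016 0.017 0.019 0.019]
1 136 min [-0.014  0.036  0.008] max [0.018 0.05  0.1  ] lowest [0.008 0.008 0.009 0.009 0.009 0.009]
[ 0.4435 -0.1344 -0.006 ] [-180.     0.  -127.8] [-0.5  0.9  6.3] 0.059338783184058996 11.35
```

View pics/s9.png

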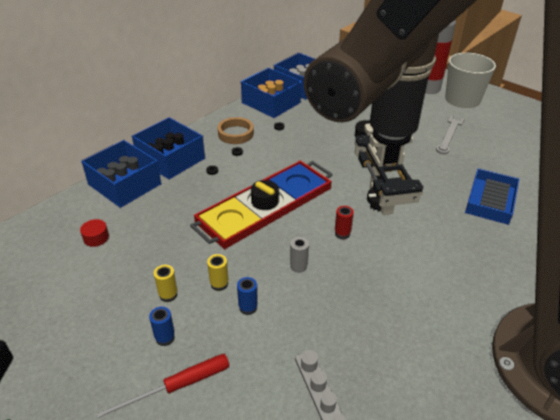

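>>> {"api": "step_arm", "payload": {"motion": [[0.05,0,0,-0.03,0],[0.05,0,0,-0.08,0],[0.05,0,0,-0.116,0],[0.05,0,0,-0.116,0]]}}

```text
time_s: 11.9
tcp_pos: [0.4451, -0.1344, 0.1123]
eef_rot: [-179.8, 0.2, -127.8]
contact_force: [-0.3, 0.3, -1.1]
gripper_width: 0.0596
```

```bash
cat > g.py <<'E'
from h import *
s=r.get_state();p=s['tcp_pos'];a=np.radians(s['eef_rot'][2])
c=capture('side');w=world(c);im=c['image'].astype(int)
near=np.hypot(w[...,0]-p[0],w[...,1]-p[1])<.04
f=near&(im.min(-1)>110)&(abs(w[...,2]-p[2]-.03)<.012)
q=w[f];print('stripe',q.mean(0)-p,len(q),np.percentile(q[:,2]-p[2],[5,50,95]))
v=np.linalg.svd(q[:,:2]-q[:,:2].mean(0),full_matrices=False)[2][0];print('ang',np.degrees(np.arctan2(v[1],v[0])),s['eef_rot'],s['contact_force'],s['gripper_width'])
vv,uu=np.where(near);m=[int(vv.min()),int(vv.max()),int(uu.min()),int(uu.max())]
u0=int(np.median(uu));v0=int(np.median(vv))
cv2.imwrite('pics/g_%d.png'%(s['time_s']*100),cv2.resize(c['image'][max(0,v0-70):v0+70,max(0,u0-80):u0+80,::-1],None,fx=4,fy=4,interpolation=cv2.INTER_CUBIC));print('g_%d'%(s['time_s']*100))
E
python3 g.py; python3 d.py .4445 -.134 .1 180;ls pics
```

```text
stripe [0.00986901 0.01342307 0.03023647] 32 [0.02840203 0.03020212 0.03197016]
ang 86.10925360803432 [-179.75939419    0.21627094 -127.79723434] [-0.30609235  0.32578581 -1.06109269] 0.05955297761908066
g_1190
d [-0.0007 -0.0004  0.0105] roll 0.911 t 11.95 pos [ 0.4438 -0.1343  0.1105] rot [-1.799e+02  1.000e-01 -1.278e+02] j [  8.   6. -34.  -0. -50. -45.] F [-0.4 -0.7 -1.2] w 0.0597
g_1190.png
s1.png
s2.png
s3.png
s4.png
s5.png
s6.png
s6b.png
s8.png
s9.png
side0.png
side7.png
t2.png
t5.png
top0.png
top7.png
```

View pics/g_1190.png

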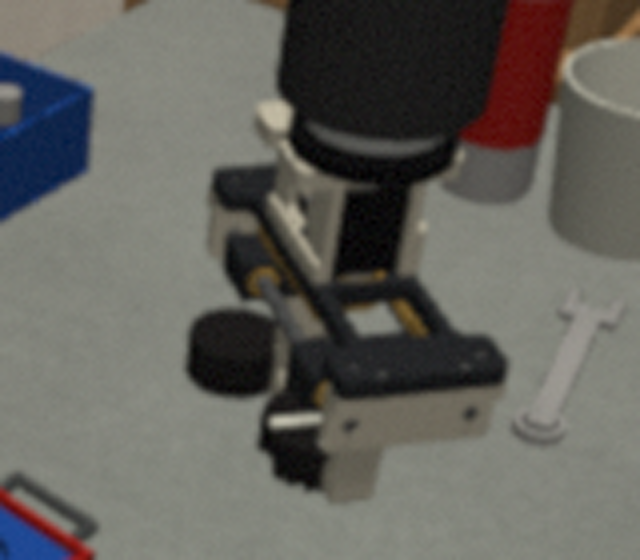

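```bash
python3 d.py .621 .0347 .1 180
```

```text
d [-0.2422 -0.0364  0.0105] roll 0.911 t 11.95 pos [ 0.4438 -0.1343  0.1105] rot [-1.799e+02  1.000e-01 -1.278e+02] j [  8.   6. -34.  -0. -50. -45.] F [-0.4 -0.7 -1.2] w 0.0597
```

>>> {"api": "step_arm", "payload": {"motion": [[0.05,-0.2422,-0.0364,0.01,0.911],[0.05,-0.2422,-0.0364,0.01,0.911],[0.05,-0.2422,-0.0364,0.01,0.911],[0.05,-0.2422,-0.0364,0.01,0.911],[0.05,-0.2422,-0.0364,0.01,0.911]]}}

```text
time_s: 12.58
tcp_pos: [0.6219, 0.0371, 0.0964]
eef_rot: [-179.9, -0.2, 179.8]
contact_force: [-2.3, -0.6, -1.5]
gripper_width: 0.0595
```

>>> {"api": "step_arm", "payload": {"motion": [[0.05,0,0,0,0],[0.05,0,0,0,0]]}}

```text
time_s: 12.82
tcp_pos: [0.6196, 0.034, 0.0987]
eef_rot: [-180.0, -0.1, -179.8]
contact_force: [0.2, 0.3, -1.4]
gripper_width: 0.0594
```

```bash
python3 d.py .621 .0347 .06 180; python3 g.py
```

```text
d [-0.0014  0.0007  0.0387] roll 0.003 t 12.82 pos [0.6196 0.034  0.0987] rot [-1.800e+02 -1.000e-01 -1.798e+02] j [  21.   21.  -15.   -0.  -54. -111.] F [ 0.2  0.3 -1.4] w 0.0594
stripe [-0.00825205  0.00223099  0.03028094] 48 [0.02881138 0.03019042 0.03183149]
ang -178.56228773151298 [-1.79970884e+02 -1.01428526e-01 -1.79832245e+02] [ 0.24487823  0.26929401 -1.3529972 ] 0.05942317884958138
g_1282
```

>>> {"api": "step_arm", "payload": {"motion": [[0.05,-0.0014,0.0007,0.02,0.003],[0.05,-0.0014,0.0007,0.035,0.003],[0.05,-0.0014,0.0007,0.045,0.003],[0.05,-0.0014,0.0007,0.05,0.003],[0.05,-0.0014,0.0007,0.05,0.003]]}}

```text
time_s: 13.5
tcp_pos: [0.6218, 0.0352, 0.0495]
eef_rot: [-180.0, -0.0, 179.8]
contact_force: [-0.3, -0.9, -1.3]
gripper_width: 0.0594
```

```bash
python3 d.py .621 .0347 .039 180; python3 g.py
```

```text
d [ 0.0008 -0.0005  0.0105] roll -0.003 t 13.5 pos [0.6218 0.0352 0.0495] rot [-180.    -0.   179.8] j [  21.   24.  -18.    0.  -48. -111.] F [-0.3 -0.9 -1.3] w 0.0594
stripe [-0.0102654   0.00251542  0.0306072 ] 44 [0.02903034 0.03055443 0.03243753]
ang -179.84703153336682 [-1.79990588e+02 -2.21940820e-02  1.79830859e+02] [-0.27232899 -0.91846717 -1.32421278] 0.0594425590421775
g_1350
```

>>> {"api": "step_arm", "payload": {"motion": [[0.05,0.0004,-0.0005,0.003,-0.002],[0.05,0.0004,-0.0005,0.005,-0.002],[0.05,0.0004,-0.0005,0.007,-0.002],[0.05,0.0004,-0.0005,0.009,-0.002],[0.05,0.0004,-0.0005,0.009,-0.002]]}}

```text
time_s: 14.18
tcp_pos: [0.6214, 0.0347, 0.0405]
eef_rot: [-180.0, -0.0, 179.9]
contact_force: [0.1, 0.4, -0.8]
gripper_width: 0.0596
```

>>> {"api": "step_arm", "payload": {"motion": [[0.05,0,0,0.001,0],[0.05,0,0,0.002,0],[0.05,0,0,0.002,0]]}}

```text
time_s: 14.55
tcp_pos: [0.6216, 0.0348, 0.039]
eef_rot: [-180.0, 0.0, 179.9]
contact_force: [-1.5, 1.4, 2.8]
gripper_width: 0.0593
```

```bash
python3 d.py .621 .0347 .039 180; python3 g.py
```

```text
d [ 0.0006 -0.0001  0.    ] roll -0.001 t 14.55 pos [0.6216 0.0348 0.039 ] rot [-180.     0.   179.9] j [  21.   25.  -18.    0.  -47. -111.] F [-1.5  1.4  2.8] w 0.0593
stripe [-0.01048312  0.00172979  0.03067661] 44 [0.02928344 0.03059227 0.03254964]
ang 176.77146686470542 [-1.79999899e+02  1.71096253e-02  1.79947301e+02] [-1.52104624  1.4248519   2.78327712] 0.05931764647374955
g_1455
```

>>> {"api": "step_arm", "payload": {"motion": [[0.087,0,0,-0.001,0],[0.087,0,0,-0.001,0],[0.087,0,0,-0.001,0],[0.087,0,0,-0.04,0],[0.087,0,0,-0.09,0]]}}

```text
time_s: 15.22
tcp_pos: [0.6206, 0.0345, 0.1283]
eef_rot: [-179.9, -0.2, 179.9]
contact_force: [0.2, 0.4, 0.9]
gripper_width: 0.087
```

```bash
python3 d.py .4577 .2555 .09 180; cat > m2.py <<'E'
from h import *
C={n:capture(n) for n in['top','side']}
for n in C:
  w=world(C[n]);im=C[n]['image'].astype(int)
  near=(np.hypot(w[...,0]-.621,w[...,1]-.0347)<.042)
  m=near&(abs(w[...,2]-.069)<.006)
  p=w[m][:,:2].astype(np.float32)
  if len(p)>5: print(n,'top',cv2.minEnclosingCircle(p),len(p),np.percentile(w[m][:,2],[3,50,97]))
  f=m&(im.min(-1)>110); q=w[f]
  if len(q)>5:
    v=np.linalg.svd(q[:,:2]-q[:,:2].mean(0),full_matrices=False)[2][0]
    print('stripe',q.mean(0),np.degrees(np.arctan2(v[1],v[0])),len(q))
  if len(p)>5:
    A=np.c_[w[m][:,:2]-w[m][:,:2].mean(0),np.ones(m.sum())];print('slope',np.linalg.lstsq(A,w[m][:,2],rcond=None)[0])
  save(C[n],n+'%d'%(r.get_state()['time_s']*10))
E
python3 m2.py; ls pics
```

```text
d [0.1631 0.2208 0.0383] roll -0.001 t 15.22 pos [0.6206 0.0345 0.1283] rot [-179.9   -0.2  179.9] j [  21.   20.  -13.   -0.  -58. -111.] F [0.2 0.4 0.9] w 0.087
top top ((0.6207744479179382, 0.03302924335002899), 0.029554232954978943) 289 [0.06555353 0.06863892 0.07170678]
stripe [0.61233864 0.03337449 0.06878754] 146.29399568081027 75
slope [ 0.00133246 -0.00095526  0.0686571 ]
side top ((0.6228569746017456, 0.037401940673589706), 0.03207869082689285) 473 [0.06400933 0.06889939 0.07139189]
stripe [0.62172763 0.03681253 0.06940122] 178.79105072922016 69
slope [ 0.01459786 -0.01760987  0.06869412]
g_1190.png
g_1282.png
g_1350.png
g_1455.png
s1.png
s2.png
s3.png
s4.png
s5.png
s6.png
s6b.png
s8.png
s9.png
side0.png
side153.png
side7.png
t2.png
t5.png
top0.png
top153.png
top7.png
```

>>> {"api": "step_arm", "payload": {"motion": [[0.06,0.163,0.221,0,-0.698],[0.06,0.163,0.221,0,-0.698],[0.06,0.163,0.221,0.02,-0.698],[0.06,0.163,0.221,0.04,-0.698],[0.06,0.163,0.221,0.05,-0.698]]}}

```text
time_s: 15.95
tcp_pos: [0.4573, 0.2581, 0.0785]
eef_rot: [180.0, 0.1, -139.8]
contact_force: [0.3, 0.1, -0.1]
gripper_width: 0.06
```

>>> {"api": "step_arm", "payload": {"motion": [[0.06,0,0,0,0],[0.06,0,0,0,0]]}}

```text
time_s: 16.2
tcp_pos: [0.459, 0.256, 0.0789]
eef_rot: [-180.0, 0.0, -140.0]
contact_force: [-0.3, -0.6, 0.6]
gripper_width: 0.0603
```

```bash
python3 d.py .4577 .2555 .012 -140; python3 - <<'E'
from h import *
c=capture('side');save(c,'s16')
E
```

```text
d [0.0014 0.0004 0.0669] roll -0.001 t 16.2 pos [0.459  0.256  0.0789] rot [-180.    0. -140.] j [  51.   14.  -28.    0.  -47. -101.] F [-0.3 -0.6  0.6] w 0.0603
```

View pics/s16.png

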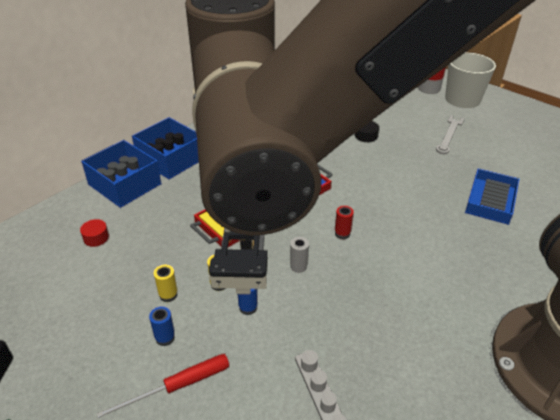

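>>> {"api": "step_arm", "payload": {"motion": [[0.06,0.0014,0,0.02,0],[0.06,0.0014,0,0.045,0],[0.06,0.0014,0,0.067,0],[0.06,0.0014,0,0.067,0],[0.025,0.0014,0,0.067,0]]}}

```text
time_s: 16.88
tcp_pos: [0.4586, 0.2551, 0.0126]
eef_rot: [-180.0, 0.1, -140.1]
contact_force: [-0.5, -0.5, -0.2]
gripper_width: 0.0543
```

>>> {"api": "step_arm", "payload": {"motion": [[0.025,0,0,0,0],[0.025,0,0,0,0],[0.025,0,0,0,0],[0.025,0,0,0,0]]}}

```text
time_s: 17.38
tcp_pos: [0.458, 0.2555, 0.0124]
eef_rot: [-180.0, 0.1, -140.0]
contact_force: [-1.7, -0.0, 6.7]
gripper_width: 0.0337
```

```bash
python3 d.py .4577 .2555 .1 -140
```

```text
d [ 0.0002  0.0002 -0.0876] roll -0.001 t 17.38 pos [0.458  0.2555 0.0124] rot [-1.8e+02  1.0e-01 -1.4e+02] j [  51.   20.  -32.    0.  -38. -101.] F [-1.7 -0.   6.7] w 0.0337
```

>>> {"api": "step_arm", "payload": {"motion": [[0.025,0,0,-0.03,0],[0.025,0,0,-0.08,0],[0.025,0,0,-0.115,0],[0.025,0,0,-0.115,0]]}}

```text
time_s: 17.88
tcp_pos: [0.4587, 0.2563, 0.1294]
eef_rot: [180.0, 0.3, -140.0]
contact_force: [-0.1, -0.3, -2.2]
gripper_width: 0.0335
```

```bash
python3 d.py .609 -.0575 .12 -97.6
```

```text
d [ 0.0863 -0.3371  0.0094] roll -0.741 t 17.88 pos [0.4587 0.2563 0.1294] rot [ 180.     0.3 -140. ] j [  51.   11.  -25.    0.  -54. -101.] F [-0.1 -0.3 -2.2] w 0.0335
```

>>> {"api": "step_arm", "payload": {"motion": [[0.025,0.0863,-0.3371,0,-0.741],[0.025,0.0863,-0.3371,0,-0.741],[0.025,0.0863,-0.3371,0,-0.741],[0.025,0.0863,-0.3371,0,-0.741],[0.025,0.0863,-0.3371,0,-0.741]]}}

```text
time_s: 18.5
tcp_pos: [0.5806, -0.0029, 0.1252]
eef_rot: [179.9, -0.0, -97.4]
contact_force: [2.0, 0.2, -2.3]
gripper_width: 0.0337
```

```bash
python3 d.py .609 -.0575 .06 -97.6
```

```text
d [ 0.0505 -0.0351  0.0652] roll 0.004 t 18.5 pos [ 0.5806 -0.0029  0.1252] rot [179.9  -0.  -97.4] j [ 19.  16. -18.  -0. -55. -26.] F [ 2.   0.2 -2.3] w 0.0337
```

>>> {"api": "step_arm", "payload": {"motion": [[0.025,0.0505,-0.0351,0,0.004],[0.025,0.0505,-0.0351,0,0.004],[0.025,0.0505,-0.0351,0.03,0.004],[0.025,0.0505,-0.0351,0.06,0.004],[0.025,0.0505,-0.0351,0.065,0.004]]}}

```text
time_s: 19.12
tcp_pos: [0.6064, -0.0559, 0.0585]
eef_rot: [179.7, -0.1, -97.9]
contact_force: [-0.3, -0.2, -1.1]
gripper_width: 0.0336
```

>>> {"api": "step_arm", "payload": {"motion": [[0.025,0,0,0,0],[0.025,0,0,0,0]]}}

```text
time_s: 19.38
tcp_pos: [0.6099, -0.0557, 0.0629]
eef_rot: [-179.9, 0.0, -97.8]
contact_force: [0.5, -0.3, -1.4]
gripper_width: 0.0334
```

```bash
python3 d.py .609 -.0575 .0215 -97.6; python3 - <<'E'
from h import *
c=capture('side');w=world(c);im=c['image'].astype(int);p=r.get_state()['tcp_pos']
cv2.imwrite('pics/s19.png',cv2.resize(c['image'][70:230,190:390,::-1],None,fx=3.5,fy=3.5,interpolation=cv2.INTER_CUBIC))
m=(np.hypot(w[...,0]-p[0],w[...,1]-p[1])<.03)&(im[...,2]>im[...,0]+40)&(w[...,2]>.035)
q=w[m];print(len(q),q.min(0),q.max(0),q.mean(0))
E
```

```text
d [0.0019 0.0006 0.0414] roll -0.004 t 19.38 pos [ 0.6099 -0.0557  0.0629] rot [-179.9    0.   -97.8] j [ 13.  23. -18.   0. -49. -21.] F [ 0.5 -0.3 -1.4] w 0.0334
210 [ 0.59366617 -0.05656223  0.05070008] [ 0.62792416 -0.03474357  0.1146028 ] [ 0.60642833 -0.04055332  0.08952906]
```

View pics/s19.png

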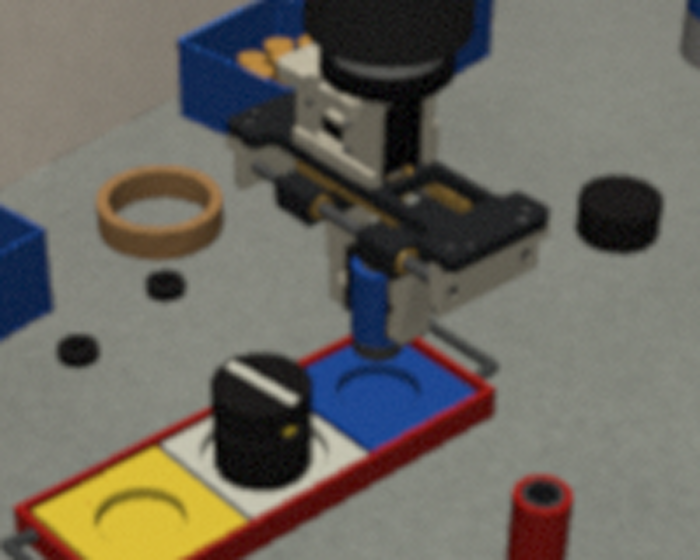

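>>> {"api": "step_arm", "payload": {"motion": [[0.025,0.0015,0.0006,0.02,-0.004],[0.025,0.0015,0.0006,0.032,-0.004],[0.025,0.0015,0.0006,0.037,-0.004],[0.025,0.0015,0.0006,0.04,-0.004],[0.025,0.0015,0.0006,0.04,-0.004]]}}

```text
time_s: 20.05
tcp_pos: [0.6085, -0.0575, 0.0219]
eef_rot: [-180.0, 0.0, -97.6]
contact_force: [-0.3, -0.7, -1.5]
gripper_width: 0.0335
```

>>> {"api": "step_arm", "payload": {"motion": [[0.025,0,0,0.001,0],[0.025,0,0,0.002,0],[0.025,0,0,0.002,0]]}}

```text
time_s: 20.42
tcp_pos: [0.6087, -0.0575, 0.0214]
eef_rot: [-179.9, 0.0, -97.6]
contact_force: [-3.8, 0.7, 9.8]
gripper_width: 0.0337
```

Contact came at the predicted height. I'll release, retreat and head for the yellow socket.

>>> {"api": "step_arm", "payload": {"motion": [[0.055,0,0,-0.001,0],[0.055,0,0,-0.001,0],[0.055,0,0,-0.001,0],[0.055,0,0,-0.05,0],[0.055,0,0,-0.1,0]]}}

```text
time_s: 21.05
tcp_pos: [0.6078, -0.0577, 0.1201]
eef_rot: [179.9, -0.1, -97.6]
contact_force: [1.2, -0.2, -0.2]
gripper_width: 0.0549
```

```bash
python3 d.py .5815 .329 .12 -97.6;  cat > m3.py <<'E'
from h import *
C={n:capture(n) for n in['top','side']}
T=dict(stack=(.621,.0347,.069),blue=(.609,-.0575,.071),yellow=(.633,.126,.071),ysrc=(.5815,.329,.062),red=(.4485,-.004,.062),chrome=(.4535,.121,.062),plain=(.613,-.327,.03))
for n in C:
  w=world(C[n]);save(C[n],n+'%d'%(r.get_state()['time_s']*10))
  for k,(x,y,z) in T.items():
    m=(np.hypot(w[...,0]-x,w[...,1]-y)<.045)&(abs(w[...,2]-z)<.005)
    p=w[m][:,:2].astype(np.float32)
    if len(p)>5:
      (c,rad)=cv2.minEnclosingCircle(p);print(n,k,np.round(c,4),round(rad,4),len(p),np.median(w[m][:,2]).round(4))
E
python3 m3.py; ls -t pics|head -2
```

```text
d [-3.798e-01  7.720e-02  1.000e-04] roll -0.0 t 21.05 pos [ 0.6078 -0.0577  0.1201] rot [ 1.799e+02 -1.000e-01 -9.760e+01] j [ 13.  19. -15.   0. -56. -21.] F [ 1.2 -0.2 -0.2] w 0.0549
top stack [0.6221 0.0326] 0.0301 449 0.0688
top blue [ 0.6172 -0.0629] 0.0127 46 0.0713
top ysrc [0.5819 0.3277] 0.0175 147 0.0619
top red [ 0.4458 -0.0036] 0.0168 156 0.0621
top plain [ 0.6131 -0.3287] 0.0301 431 0.03
side stack [0.621  0.0355] 0.0323 465 0.069
side blue [ 0.6099 -0.0553] 0.0193 151 0.071
side ysrc [0.5814 0.3308] 0.0177 262 0.062
side red [0.447  0.0005] 0.0187 190 0.062
side chrome [0.4533 0.124 ] 0.0189 224 0.062
side plain [ 0.6128 -0.3254] 0.0313 276 0.0298
side211.png
top211.png
```

>>> {"api": "step_arm", "payload": {"motion": [[0.06,-0.3798,0.0772,0,0],[0.06,-0.3798,0.0772,0,0],[0.06,-0.3798,0.0772,0,0],[0.06,-0.3798,0.0772,0,0],[0.06,-0.3798,0.0772,0,0]]}}

```text
time_s: 21.78
tcp_pos: [0.5868, 0.2563, 0.1196]
eef_rot: [-180.0, 0.0, -97.6]
contact_force: [1.3, -0.4, -1.1]
gripper_width: 0.0597
```

```bash
python3 d.py .5815 .329 .08 -97.6
```

```text
d [-0.0714  0.0149  0.0396] roll -0.0 t 21.77 pos [0.5868 0.2563 0.1196] rot [-180.     0.   -97.6] j [ 41.  22. -11.   0. -57. -49.] F [ 1.3 -0.4 -1.1] w 0.0597
```

>>> {"api": "step_arm", "payload": {"motion": [[0.06,-0.0714,0.0149,0.0,0],[0.06,-0.0714,0.0149,0.02,0],[0.06,-0.0714,0.0149,0.04,0],[0.06,-0.0714,0.0149,0.04,0],[0.06,-0.0714,0.0149,0.04,0]]}}

```text
time_s: 22.4
tcp_pos: [0.5822, 0.3265, 0.0801]
eef_rot: [-180.0, -0.0, -97.6]
contact_force: [-0.4, 0.9, -0.2]
gripper_width: 0.0601
```

```bash
python3 d.py .5815 .329 .012 -97.6; python3 -c "
from h import *
c=capture('side');save(c,'s22')"
```

```text
d [-0.0024  0.0011  0.0681] roll -0.001 t 22.4 pos [0.5822 0.3265 0.0801] rot [-180.    -0.   -97.6] j [ 46.  26. -10.   0. -54. -54.] F [-0.4  0.9 -0.2] w 0.0601
```

View pics/s22.png

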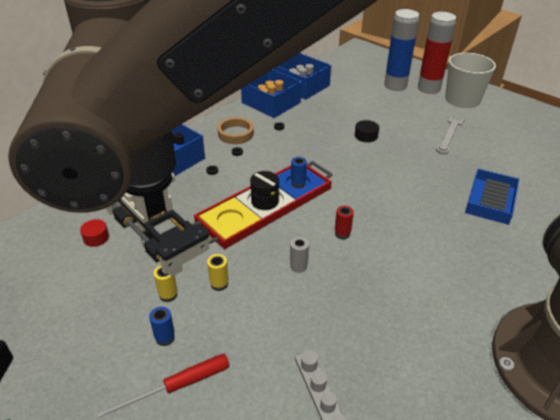

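>>> {"api": "step_arm", "payload": {"motion": [[0.06,-0.0024,0.0011,0.02,0],[0.06,-0.0024,0.0011,0.045,0],[0.06,-0.0024,0.0011,0.068,0],[0.06,-0.0024,0.0011,0.068,0],[0.025,-0.0024,0.0011,0.068,0]]}}

```text
time_s: 23.08
tcp_pos: [0.5819, 0.3298, 0.0132]
eef_rot: [-179.9, 0.1, -97.6]
contact_force: [0.7, 0.3, -0.2]
gripper_width: 0.0543
```

>>> {"api": "step_arm", "payload": {"motion": [[0.025,0,0,0,0],[0.025,0,0,0,0],[0.025,0,0,0,0],[0.025,0,0,0,0]]}}

```text
time_s: 23.58
tcp_pos: [0.5815, 0.3299, 0.0126]
eef_rot: [-179.9, 0.0, -97.6]
contact_force: [-1.3, 0.5, 5.9]
gripper_width: 0.0335
```

>>> {"api": "step_arm", "payload": {"motion": [[0.025,0,0,-0.03,0],[0.025,0,0,-0.08,0],[0.025,0,0,-0.1,0],[0.025,0,0,-0.1,0]]}}

```text
time_s: 24.08
tcp_pos: [0.5815, 0.3301, 0.113]
eef_rot: [-179.9, 0.1, -97.6]
contact_force: [-0.5, -0.4, -3.2]
gripper_width: 0.0336
```

```bash
python3 d.py .633 .1255 .11 -97.6
```

```text
d [ 0.196  -0.0782  0.003 ] roll -0.0 t 24.07 pos [0.5815 0.3301 0.113 ] rot [-1.799e+02  1.000e-01 -9.760e+01] j [ 46.  24.  -8.  -0. -58. -54.] F [-0.5 -0.4 -3.2] w 0.0336
```

>>> {"api": "step_arm", "payload": {"motion": [[0.025,0.196,-0.0782,0,0],[0.025,0.196,-0.0782,0,0],[0.025,0.196,-0.0782,0,0],[0.025,0.196,-0.0782,0.02,0],[0.025,0.196,-0.0782,0.05,0]]}}

```text
time_s: 24.7
tcp_pos: [0.6323, 0.1223, 0.0598]
eef_rot: [179.9, -0.0, -97.8]
contact_force: [0.8, 1.0, -2.7]
gripper_width: 0.0336
```

>>> {"api": "step_arm", "payload": {"motion": [[0.025,0,0,0,0],[0.025,0,0,0,0]]}}

```text
time_s: 24.95
tcp_pos: [0.6326, 0.1251, 0.0615]
eef_rot: [180.0, -0.0, -97.6]
contact_force: [0.7, 1.0, -1.6]
gripper_width: 0.0336
```

```bash
python3 d.py .633 .1255 .0216 -97.6
```

```text
d [-0.0004 -0.0004  0.0399] roll 0.0 t 24.95 pos [0.6326 0.1251 0.0615] rot [180.   -0.  -97.6] j [ 29.  25. -14.   0. -51. -36.] F [ 0.7  1.  -1.6] w 0.0336
```

>>> {"api": "step_arm", "payload": {"motion": [[0.025,0,0,0.02,0],[0.025,0,0,0.032,0],[0.025,0,0,0.037,0],[0.025,0,0,0.039,0],[0.025,0,0,0.039,0]]}}

```text
time_s: 25.58
tcp_pos: [0.6329, 0.1251, 0.0231]
eef_rot: [-180.0, 0.0, -97.6]
contact_force: [0.5, 0.1, -2.2]
gripper_width: 0.0337
```

>>> {"api": "step_arm", "payload": {"motion": [[0.025,0,0,0.001,0],[0.025,0,0,0.002,0],[0.025,0,0,0.002,0]]}}

```text
time_s: 25.95
tcp_pos: [0.6329, 0.125, 0.0216]
eef_rot: [-180.0, 0.0, -97.6]
contact_force: [-2.1, -0.4, 5.0]
gripper_width: 0.0336
```

>>> {"api": "step_arm", "payload": {"motion": [[0.055,0,0,-0.001,0],[0.055,0,0,-0.001,0],[0.055,0,0,-0.001,0],[0.055,0,0,-0.05,0],[0.055,0,0,-0.1,0]]}}

```text
time_s: 26.58
tcp_pos: [0.6322, 0.1246, 0.121]
eef_rot: [179.9, -0.1, -97.6]
contact_force: [0.6, 0.5, 0.9]
gripper_width: 0.0551
```

>>> {"api": "step_arm", "payload": {"motion": [[0.055,-0.15,0,-0.05,0],[0.055,-0.2,0,-0.05,0],[0.055,-0.2,0,-0.05,0],[0.055,-0.2,0,-0.05,0],[0.055,-0.2,0,-0.05,0]]}}

```text
time_s: 27.2
tcp_pos: [0.6588, 0.3244, 0.17]
eef_rot: [180.0, -0.0, -97.5]
contact_force: [0.1, -0.7, -0.6]
gripper_width: 0.055
```

```bash
python3 m3.py; python3 m2.py; ls -t pics|head -2; python3 d.py .6 0 .1 0
```

```text
top stack [0.6222 0.0326] 0.0303 454 0.0689
top blue [ 0.6078 -0.0598] 0.017 148 0.0712
top yellow [0.6326 0.1225] 0.0172 142 0.0711
top red [ 0.4458 -0.0036] 0.0168 156 0.062
top chrome [0.4549 0.1216] 0.0168 155 0.0624
top plain [ 0.612  -0.3284] 0.0306 430 0.0302
side stack [0.6207 0.0352] 0.0321 460 0.0688
side blue [ 0.6089 -0.055 ] 0.0197 147 0.0714
side yellow [0.6322 0.1251] 0.0192 182 0.0711
side red [ 4.457e-01 -4.000e-04] 0.0189 194 0.0619
side chrome [0.4546 0.1245] 0.0187 223 0.062
side plain [ 0.6138 -0.325 ] 0.0321 280 0.0299
top top ((0.6218742728233337, 0.03322546184062958), 0.030076157301664352) 457 [0.06547721 0.06893828 0.0723142 ]
stripe [0.62414828 0.03156788 0.06915369] 178.60001521978802 108
slope [ 0.00250065 -0.00906946  0.06892013]
side top ((0.6216527819633484, 0.03628692775964737), 0.03202434256672859) 473 [0.06429239 0.0688477  0.07140356]
stripe [0.62185814 0.03685439 0.06938034] 178.96608346691025 70
slope [ 0.02114614 -0.02026291  0.06865061]
side274.png
top274.png
d [0.3266 0.0154 0.0704] roll -1.705 t 27.4 pos [0.6589 0.3216 0.1704] rot [180.   -0.  -97.7] j [ 41.  28.   5.  -0. -68. -49.] F [ 0.2 -0.1 -0.2] w 0.0551
```

View pics/top274.png

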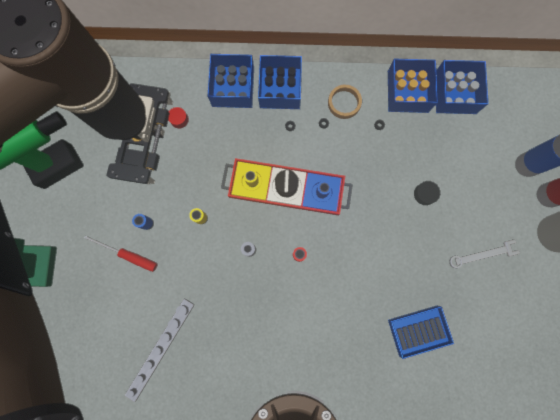

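View pics/side274.png

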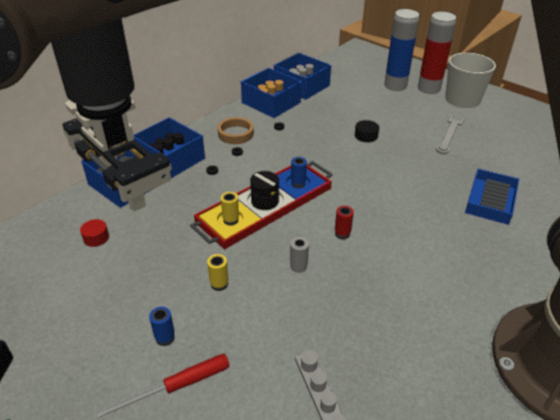

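The pictures show the caddy packed: yellow socket at (251,178), stack at (287,183) and blue socket at (323,188) in the top view. The arm is clear of it, and the red, chrome and plain items are standing where they were.

```bash
python3 -c "
from h import *
print(workorder.close_job())"
```

```text
the job is handed in; nothing more can be done
None
```

The wheel-change kit is packed in the red caddy and the job is handed in at about 27 s of the 104 s allowed. No verdict is reported.

**What was placed**
- **Pads:** The ridge pad went into the white well. The groove pad was turned to match and seated on top of it.
- **Sockets:** I took the rightmost blue socket and the farthest yellow one, and stood each upright in its own insert.

**Last checks, both cameras**
- **Stack:** Its top is at 0.069 m, which is the height for fully down, and the stripe lies within about 1.5° of the ridge direction. It is centred on the white insert to about 2 mm.
- **Blue and yellow sockets:** Their tops are at 0.071 m, which means they stand on the well floors. They are about 2 mm and at most 4 mm from their well centres.
- **Items to leave:** The red socket, chrome socket and plain pad are upright and within about 4 mm of where they started.
- **Arm:** The gripper was clear of everything when I handed in.

**What disagreed**
- **Reported tool height:** It read about 30 mm lower than the cameras showed. My first grasp therefore closed in the air above the ridge pad without moving it. I corrected for this afterwards, and the contact heights matched the corrected figures.
- **Camera positions:** The two cameras differ by about 3–4 mm in y. I used the average.

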